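# Load a test coupon under a spring clip

## Robot

A 6-joint arm with a two-finger parallel gripper is mounted at the origin on the work surface; the furniture and walls round the work are solid. World frame = base frame: x ahead of the robot, y to its left, z up, the work surface at z = 0. Lengths are in m, angles in degrees, forces in N, time in s.
With the tool pointing down it reaches from about 0.25 to 0.775 m from the base axis. Payload 4 kg.
Tool frame: the origin (TCP) lies on the mounting face of the last link; the fingertips stand 173 mm ahead of it and the grasp point (between the pads) lies 155 mm ahead of it (bot.grasp_offset is the distance from the TCP to the grasp point, in m); z points along the fingers, y is the line along which they close (so a half turn about z gives the same grasp; the last joint's range is limited). The gripper opens to 85 mm and grips with 20 to 120 N. Pads are 22 mm wide; open, the fingers measure 114 mm over their backs; the gripper's body (76 mm by 85 mm) begins 54 mm behind the grasp point. The pads swing forward as they close: fully open they stand 13 mm farther back than shut.
Start: joints at [67.26, 4.996, 78.535, -0, 96.463, -5.907], TCP at [0.159, 0.526, 0.405] pointing down, gripper open.
Joint ranges: [-177.83, 177.83], [-43.37, 116.18], [15.69, 146.23], [-61.86, 241.86], [9.47, 152.12], [-147.06, 147.06]. Speed limits (degrees/s): [159.86, 159.86, 180, 180, 180, 180].

## Interface

Orientations are given as [roll, pitch, yaw] about the fixed x, y, z axes, in that order (R = Rz(yaw) Ry(pitch) Rx(roll)).
In Python, from bench import bot, optics, ticket, silhouettes, place_of gives the robot as it stands.
- The arm moves only by the tool arm_command, never from a script. Its arguments are lists of equal length, an entry for each row: "dp": the shift along the tool's x, y, z in m, a list of three; "dr": the turn, a rotation vector about the tool's x, y, z in rad, a list of three; "grip": the opening, from -1 (shut) to 1 (fully open), so that 0 is half open. A call has 1 to 5 rows; each row shifts and turns the commanded pose from where the row before left it, along the tool's axes as they then stand; what a row does not reach is not made up. A row lasts 1/12 s, in which the tool goes at most 41.7 mm and 7.16 degrees, less where a joint would pass 70% of its speed; a pose out of reach is approached as far as the arm can. A call is refused whole if a number of a shift passes 0.0417 or a number of a turn 0.125, either way. A call with a gripper value outside its range is refused whole. The fingers move at their own pace and stop on an object; the grip force is fixed at half the most. Time passes only in rows, so rows that do not move let the fingers close. It gives the time, the measured TCP pose, the force, the opening and the grip force at its end, in the units of the state.
- bot.observe(): the state, without advancing time (a new reading comes with each control period).
- optics.capture(name): name is "scene" or "side" or "wrist"; returns the picture (384x512x3 uint8, red, green, blue); there is no depth.
- optics.camera_model(name): a dict with "camera_matrix" (3x3 intrinsics, pixels), "dist" ([k1, k2, p1, p2, k3] as OpenCV has them; the pictures are not rectified), "world_to_cam" (4x4, takes a point from world to camera coordinates). Camera axes: x right, y up, looking along -z (the intrinsics and any distortion apply to the point x, -y, -z); pixel columns grow to the right and rows downward; lengths in m; the calibration is good to about 2 mm. A picture is of the moment at which its call begins: read the wrist's pose just before it. camera_model takes no time and is no camera call; for the wrist camera it gives the pose at the moment of the call.
- ticket.close_job(): hands the job in; it is judged then, once.
Trained networks look in the newest picture that a camera, given by its name, has taken for a name from the list of things; names that differ only in an ending like _2 or _b are one class to them, and where a whole thing is asked for, a point or a joint stands for the part that bears it (a point fixed in the world has none). Each returns a list of dicts, best first, with "conf" (0 to 1); they miss things now and then, are a little off and sometimes report something else, mostly with a low value. They report only what shows in the picture. A call takes as long as a camera call. They do not tell look-alikes from the thing itself.
- silhouettes(camera, query): "mask" (384x512 bool, what is visible of it) and "uv" ([column, row] in pixels, amid what is visible of it).
- place_of(camera, query): "uv" ([column, row] in pixels: a listed point, or the origin of a listed thing).
The state is a dict: "time_s": time; "joint_pos": joint angles; "qvel": joint speeds; "tau": joint torques, N m; "ee_pos": TCP position; "tcp_rot": TCP orientation; "contact_force": force on the tool from outside, world axes, zero at the start; "torque": the same for the moment, N m; "gripper_width": finger opening in m; "gripper_force": force on a finger pad.
Only numpy, scipy, OpenCV 4.12 (cv2) and the standard library are available. Lean on these libraries where they do the work, as an engineer would, in place of code of your own. Each camera call takes 0.05 s, during which the arm holds its last target. There are 200 camera calls.

## Task

Load the copper test coupon into the clip fixture without grasping anything: with one fingertip press the spring clip's long bar down and hold it down, while the other fingertip pushes the coupon by its turned-up end along the channel, under the raised nose of the clip, until it is fully home against the end stop. Only then let the bar up, so that the nose clamps the coupon, and take the fingers clear. Do not lift the coupon out of its channel, and leave the loupe, gauge block and eraser alone.

Things in the scene. Friction and masses are not known exactly. Their poses are not given: they have to be found in the camera images.
- fixture: Coupon fixture, fixed to the bench: dark base plate 195 (x) x 130 (y, -72 to +58) x 8 mm, aluminium bed, spring clip. Origin at bench height, below the clip's axle (axle along x at y 0, z 30; its posts, 36 high, at x -94 and +60). x: the direction in which the coupon is pushed; y: from the channel to the clip's bar; z up.
- channel (a point): Point on the floor of the coupon's channel at fixture x 0, y -38, z 20 mm. The channel runs along fixture x from -88 mm (open end) to the end stop at +70, is 49 mm wide and has side walls 5 mm high above its floor.
- end_stop (a point): Middle of the end stop's face that the coupon's front edge shall meet, at fixture x +70, y -38 mm, 6 mm above the channel floor; the stop is 12 mm high.
- clip (a joint): Clip angle (rad): 0 at rest, nose down; 0.33 with the bar fully pressed (hard stop). It springs back by itself. About 0.13 with the nose resting on the coupon; the nose clears the coupon from about 0.16. Pressing the bar at its middle takes about 3 N to begin, 6 N at the stop.
- clip_bar (a point): Middle of the top face of the clip's smooth steel bar, to be pressed; moves with the clip. Bar 113 mm along fixture x (-88 to +25), 34 mm wide (y +22 to +56). At rest it slopes up outward, middle 38 mm above the bench; fully pressed it is level, top 25 mm above the bench. A fingertip can slide along it. Fingertips 45 to 95 mm apart across the fixture reach both bar and coupon.
- clip_nose (a point): Middle of the underside of the clip's nose (10 x 7 mm) at fixture x +45, y -37 mm; moves with the clip. At rest it is 1.5 mm above the channel floor and bars the coupon's way; with the bar fully pressed about 13 mm above the floor.
- coupon: Loose copper test coupon, about 0.07 kg: flat plate 60 (x) x 46 (y) x 6 mm lying in the channel short of the clip's nose, axes parallel to the fixture's. Origin at the centre of its underside. Its rear end (local x -30 to -25) is turned up to 16 mm above its underside over the full width: push on its rear face. Fully home its origin is at fixture x +40 mm.
- loupe: Black round loupe, 39 mm wide, 31 mm high, loose bystander; origin at the centre of its underside.
- gauge_block: Grey gauge block 32 x 60 x 14 mm, loose bystander; origin at the centre of its underside.
- eraser: Eraser 23 x 49 x 13 mm, loose bystander; origin at the centre of its underside.
Not all that is in view belongs to the job. Of the things that look like the coupon, the smaller one is meant.

How it is judged (in metres and radians):
On the way, in this order (a step that is already met when the one before it is completed fails the run):
1. the clip's bar is held down (clip at 0.18 rad or more) while the coupon is still in front of the nose (value of joint clip above 0.18 rad and x of coupon in the frame of fixture below 0.013 m), for 0.2 s.
2. the coupon is home (within 4 mm of the end stop) with the bar still held down (value of joint clip above 0.18 rad and x of coupon in the frame of fixture above 0.036 m), for 0.2 s.
At the end, for the whole second after the job is handed in: The coupon lies at rest, flat in its channel, within 4 mm of the end stop, and the released clip's nose rests on it (clip between 0.09 and 0.16 rad) (x of coupon in the frame of fixture between 0.036 and 0.042 m and y of coupon in the frame of fixture between -0.043 and -0.033 m and z of coupon in the frame of fixture between 0.018 and 0.022 m and angle between coupon's own z axis and vertical below 0.05 rad and angle between the x axis of coupon and the x axis of fixture, either way round below 0.08 rad and linear speed of coupon below 0.01 m/s and value of joint clip between 0.09 and 0.16 rad); the robot touches nothing.
It fails at once if the coupon is lifted (8 mm above the channel floor) or tipped (over 0.25 rad) (z of coupon in the frame of fixture above 0.028 m or angle between coupon's own z axis and vertical above 0.25 rad).
It fails at once if the bar is let up on the coupon before it is home (x of coupon in the frame of fixture between 0.018 and 0.034 m and value of joint clip below 0.15 rad).
It fails at once if the loupe, gauge block or eraser is disturbed (moved over 20 mm) (distance of any of loupe, gauge_block, eraser from where it was at the start of the episode above 0.02 m).
It also fails if it takes over 48 s, if anything falls off the work surface, if the arm or the gripper's body presses on something with over 40 N, if the wrist force passes 120 N, or if a joint passes its speed limit or range.

## Working session

There is one attempt and no reset: what is moved stays moved. The work goes in short steps, Python scripts to look and compute and a tool call to move; the robot and the scene stay as the last step left them, time stands still between calls to the robot, and variables do not carry over. Pictures are saved under pics/ and viewed, at most 10 in all, crops included, and the job is handed in when it is done.

Besides the shell and the picture viewer there is one more tool, called as name(argument=value, ...), one argument or row to a line, values as JSON. arm_command: Moves the arm, as the interface text tells. Its arguments: {"type":"object","properties":{"dp":{"type":"array","items":{"type":"array","items":{"type":"number"}}},"dr":{"type":"array","items":{"type":"array","items":{"type":"number"}}},"grip":{"type":"array","items":{"type":"number"}}},"required":["dp","dr","grip"]}

```bash
mkdir -p pics; cat > h.py <<'E'
import numpy as np, cv2, json
from bench import bot, optics, ticket, silhouettes, place_of
def ray(cam,uv,M=None):
    M=M or optics.camera_model(cam)
    p=cv2.undistortPoints(np.array([[uv]],float),np.array(M["camera_matrix"]),np.array(M["dist"]))[0,0]
    T=np.array(M["world_to_cam"]);R=T[:3,:3];o=-R.T@T[:3,3]
    d=R.T@np.array([p[0],-p[1],-1.]);return o,d/np.linalg.norm(d)
def atz(cam,uv,z):
    o,d=ray(cam,uv);return o+d*(z-o[2])/d[2]
def proj(cam,P):
    M=optics.camera_model(cam);T=np.array(M["world_to_cam"])
    c=(T[:3,:3]@np.atleast_2d(P).T).T+T[:3,3]
    c=c*[1,-1,-1]
    return cv2.projectPoints(c,np.zeros(3),np.zeros(3),np.array(M["camera_matrix"]),np.array(M["dist"]))[0][:,0]
def save(cam,n):
    im=optics.capture(cam);cv2.imwrite(f"pics/{n}.png",im[:,:,::-1]);return im
E
python3 - <<'E'
from h import *
print(bot.observe())
ims=[save(c,c) for c in("scene","side","wrist")]
cv2.imwrite("pics/all.png",cv2.resize(np.hstack(ims[:2]),(800,300))[:,:,::-1])
Z=dict(fixture=0,channel=.02,end_stop=.026,clip_bar=.038,clip_nose=.0215,coupon=.02,loupe=0,gauge_block=0,eraser=0)
for c in("scene","side","wrist"):
    M=optics.camera_model(c);print(c,"campos",ray(c,(256,192))[0].round(3))
    for q,z in Z.items():
        for r in place_of(c,q)[:3]:
            print(c,q,round(r["conf"],2),np.round(r["uv"],1),atz(c,r["uv"],z).round(4))
E
```

```text
{'time_s': 0.0, 'joint_pos': array([ 6.72602998e+01,  5.04281907e+00,  7.86263690e+01, -9.10616805e-04,
        9.64612741e+01, -5.90626813e+00]), 'qvel': array([0.00590001, 0.02621676, 0.19760189, 0.05953492, 0.11345777,
       0.0040161 ]), 'tau': array([ 2.15208573e-03, -3.51886117e+01, -3.13262129e+01, -1.04493602e-04,
        1.12200034e-02, -4.75856964e-06]), 'ee_pos': array([0.15923365, 0.52633979, 0.40348888]), 'tcp_rot': array([-1.79870137e+02, -1.25244665e-02,  1.63166452e+02]), 'contact_force': array([ 0.35134125, -0.22212175, -0.1169265 ]), 'torque': array([-0.01231185, -0.00872759,  0.013456  ]), 'gripper_force': 0.0, 'gripper_width': 0.08519582651363009}
scene campos [ 0.059 -0.473  0.606]
scene fixture 0.88 [295.3 234.5] [ 0.4624 -0.0825  0.    ]
scene fixture 0.75 [298.7 240.3] [ 0.4567 -0.0998  0.    ]
scene channel 0.58 [310.6 220.2] [ 0.5051 -0.0842  0.02  ]
scene end_stop 0.89 [288.4 204.3] [ 0.4961 -0.0188  0.026 ]
scene clip_bar 0.93 [297.8 241. ] [ 0.4291 -0.1235  0.038 ]
scene clip_nose 0.88 [296.7 214.1] [ 0.4927 -0.0516  0.0215]
scene coupon 0.95 [312.  222.
[... 372 characters left out ...]
 172.1] [ 0.5069 -0.0869  0.02  ]
side end_stop 0.61 [236.1 184.5] [ 0.4945 -0.0135  0.026 ]
side clip_bar 0.91 [267.3 167.9] [ 0.4336 -0.1053  0.038 ]
side clip_nose 0.82 [236.7 180.1] [ 0.5026 -0.0413  0.0215]
side clip_nose 0.71 [266.8 169.3] [ 0.4398 -0.1238  0.0215]
side coupon 0.77 [230.6 222.7] [0.4543 0.1403 0.02  ]
side coupon 0.48 [244.3 173.9] [ 0.4938 -0.0811  0.02  ]
side gauge_block 0.71 [243. 292.] [0.3602 0.3252 0.    ]
side eraser 0.67 [235.9 177.3] [ 0.5209 -0.0861  0.    ]
side eraser 0.57 [190.9 278.9] [0.4772 0.3259 0.    ]
side eraser 0.44 [278.5 154. ] [ 0.4398 -0.2593  0.    ]
wrist campos [0.09  0.549 0.374]
wrist gauge_block 0.67 [166.5 317.2] [0.3525 0.3261 0.    ]
```

View pics/scene.png

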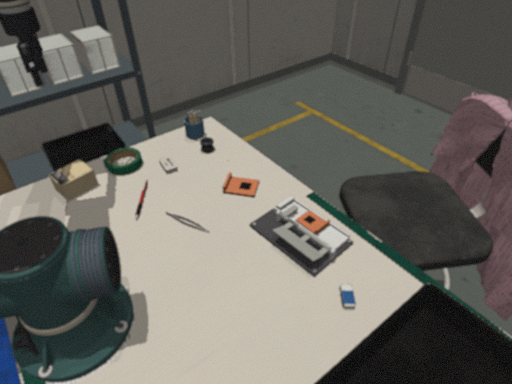

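View pics/side.png

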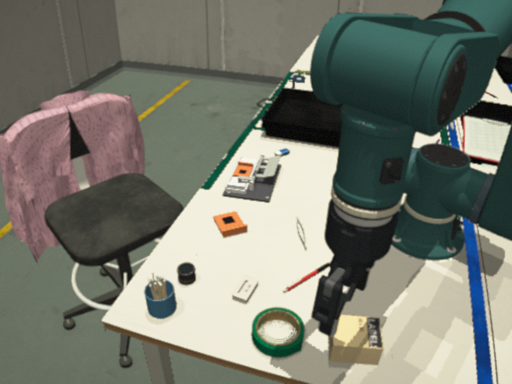

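View pics/wrist.png

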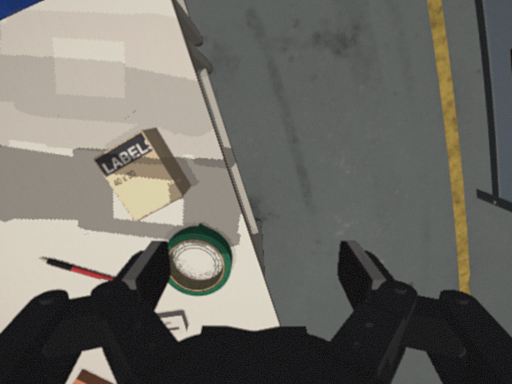

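The fixture is near world (0.465, -0.095) with yaw about 97°. The smaller coupon lies in its channel, at pixel (312,222) in the scene picture. I'll plan a move above it for a close wrist view.

```bash
cat >> h.py <<'E'
from scipy.spatial.transform import Rotation as Ro
def plan(p0,y0,p1,y1,n):
    p=np.array(p0,float);y=y0;p1=np.array(p1)
    for i in range(n):
        R=Ro.from_euler('xyz',[180,0,y],degrees=True)
        dp=np.round(R.inv().apply((p1-p)/(n-i)),3);dz=round(float(np.radians(y-y1))/(n-i),3)
        p=p+R.apply(dp);y-=np.degrees(dz);print(dp.tolist(),dz)
    print(p.round(4),y)
E
python3 -c "
from h import *
plan([.159,.526,.405],163.17,[.473,-.165,.34],97.5,20)"
```

```text
[-0.025, -0.029, 0.003] 0.057
[-0.027, -0.027, 0.003] 0.057
[-0.028, -0.025, 0.003] 0.057
[-0.03, -0.024, 0.003] 0.057
[-0.031, -0.022, 0.003] 0.057
[-0.032, -0.02, 0.003] 0.057
[-0.033, -0.019, 0.003] 0.057
[-0.034, -0.017, 0.003] 0.057
[-0.035, -0.015, 0.003] 0.058
[-0.036, -0.012, 0.003] 0.057
[-0.036, -0.01, 0.003] 0.058
[-0.037, -0.008, 0.004] 0.057
[-0.037, -0.006, 0.003] 0.058
[-0.038, -0.004, 0.004] 0.057
[-0.038, -0.002, 0.003] 0.058
[-0.038, 0.0, 0.004] 0.057
[-0.038, 0.002, 0.003] 0.058
[-0.038, 0.005, 0.004] 0.057
[-0.037, 0.007, 0.003] 0.058
[-0.037, 0.008, 0.004] 0.057
[ 0.4727 -0.1653  0.34  ] 97.50903667800767
```

arm_command(
  dp=[
    [-0.025, -0.029, 0.003],
    [-0.027, -0.027, 0.003],
    [-0.028, -0.025, 0.003],
    [-0.03, -0.024, 0.003],
    [-0.031, -0.022, 0.003],
  ],
  dr=[
    [0, 0, 0.057],
    [0, 0, 0.057],
    [0, 0, 0.057],
    [0, 0, 0.057],
    [0, 0, 0.057],
  ],
  grip=[1, 1, 1, 1, 1],
)

```text
time_s: 1.92
ee_pos: [0.2388, 0.3518, 0.3896]
tcp_rot: [180.0, 0.0, 146.7]
contact_force: [1.6, 0.8, -0.3]
gripper_width: 0.0852
gripper_force: 0.0
```

arm_command(
  dp=[
    [-0.032, -0.02, 0.003],
    [-0.033, -0.019, 0.003],
    [-0.034, -0.017, 0.003],
    [-0.035, -0.015, 0.003],
    [-0.036, -0.012, 0.003],
  ],
  dr=[
    [0, 0, 0.057],
    [0, 0, 0.057],
    [0, 0, 0.057],
    [0, 0, 0.058],
    [0, 0, 0.057],
  ],
  grip=[1, 1, 1, 1, 1],
)

```text
time_s: 2.33
ee_pos: [0.3166, 0.1785, 0.3749]
tcp_rot: [179.9, 0.0, 130.3]
contact_force: [0.8, 0.2, 0.2]
gripper_width: 0.0857
gripper_force: 0.0
```

arm_command(
  dp=[
    [-0.036, -0.01, 0.003],
    [-0.037, -0.008, 0.004],
    [-0.037, -0.006, 0.003],
    [-0.038, -0.004, 0.004],
    [-0.038, -0.002, 0.003],
  ],
  dr=[
    [0, 0, 0.058],
    [0, 0, 0.057],
    [0, 0, 0.058],
    [0, 0, 0.057],
    [0, 0, 0.058],
  ],
  grip=[1, 1, 1, 1, 1],
)

```text
time_s: 2.75
ee_pos: [0.3956, 0.0066, 0.3578]
tcp_rot: [179.9, 0.0, 113.8]
contact_force: [0.1, 0.8, -0.2]
gripper_width: 0.0854
gripper_force: 0.0
```

arm_command(
  dp=[
    [-0.038, 0, 0.004],
    [-0.038, 0.002, 0.003],
    [-0.038, 0.005, 0.004],
    [-0.037, 0.007, 0.003],
    [-0.037, 0.008, 0.004],
  ],
  dr=[
    [0, 0, 0.057],
    [0, 0, 0.058],
    [0, 0, 0.057],
    [0, 0, 0.058],
    [0, 0, 0.057],
  ],
  grip=[1, 1, 1, 1, 1],
)

```text
time_s: 3.17
ee_pos: [0.4734, -0.1669, 0.3398]
tcp_rot: [180.0, 0.0, 97.3]
contact_force: [0.2, 1.0, 0.2]
gripper_width: 0.0854
gripper_force: 0.0
```

arm_command(
  dp=[
    [0, 0, 0],
    [0, 0, 0],
    [0, 0, 0],
  ],
  dr=[
    [0, 0, 0],
    [0, 0, 0],
    [0, 0, 0],
  ],
  grip=[1, 1, 1],
)

```text
time_s: 3.42
ee_pos: [0.4727, -0.1647, 0.3395]
tcp_rot: [-180.0, -0.1, 97.5]
contact_force: [-0.7, 0.0, -0.7]
gripper_width: 0.0852
gripper_force: 0.0
```

```bash
python3 - <<'E'
from h import *
s=bot.observe();print(s['time_s'],s['ee_pos'],s['tcp_rot'],s['gripper_width'])
save("wrist","w2")
Z=dict(fixture=0,channel=.02,end_stop=.026,clip_bar=.038,clip_nose=.0215,coupon=.02)
for q,z in Z.items():
    for r in place_of("wrist",q)[:2]: print(q,round(r["conf"],2),np.round(r["uv"],1),atz("wrist",r["uv"],z).round(4))
E
```

```text
3.4167 [ 0.4727476  -0.16473154  0.33947949] [-1.79966682e+02 -6.37476766e-02  9.75028335e+01] 0.08523536071915996
fixture 0.72 [254.3 100.9] [ 0.4627 -0.0832  0.    ]
channel 0.43 [303.   21.8] [ 0.4974 -0.0086  0.02  ]
end_stop 0.73 [302.7  24. ] [ 0.4968 -0.0121  0.026 ]
clip_bar 0.74 [211.3 134.2] [ 0.4272 -0.1188  0.038 ]
clip_nose 0.98 [294.8  56. ] [ 0.4948 -0.039   0.0215]
clip_nose 0.21 [209.6 251.7] [ 0.4348 -0.2494  0.0215]
coupon 0.86 [292.3 112.6] [ 0.5011 -0.0899  0.02  ]
```

View pics/w2.png

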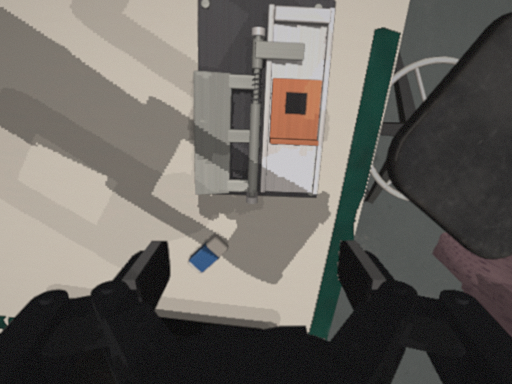

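The wrist picture shows the whole fixture: coupon at (295,112), nose at (290,52), end stop at the top (302,14), bar at (211,134). I'll fit the pose and check it with an overlay.

```bash
cat >> h.py <<'E'
def fit(F,W):
    F=np.array(F)[:,:2]/1000;W=np.array(W)[:,:2];a=F-F.mean(0);b=W-W.mean(0)
    th=np.arctan2((a[:,0]*b[:,1]-a[:,1]*b[:,0]).sum(),(a*b).sum())
    R=np.array([[np.cos(th),-np.sin(th)],[np.sin(th),np.cos(th)]]);t=W.mean(0)-R@F.mean(0)
    return th,t,((W-t-F@R.T)*1000).round(1)
def f2w(P,th,t):
    P=np.atleast_2d(P)/1000.;R=np.array([[np.cos(th),-np.sin(th)],[np.sin(th),np.cos(th)]])
    return np.c_[P[:,:2]@R.T+t,P[:,2]]
E
python3 - <<'E'
from h import *
th,t,r=fit([[70,-38],[45,-37],[-31.5,39]],[[.4968,-.0121],[.4948,-.039],[.4272,-.1188]])
print(np.degrees(th),t,r)
im=cv2.imread("pics/w2.png");k=4;x0,y0=170,0
c=cv2.resize(im[0:215,170:370],None,fx=k,fy=k,interpolation=cv2.INTER_CUBIC)
def line(P,col):
    q=((proj("wrist",f2w(P,th,t))-[x0,y0]+.5)*k).astype(int);cv2.polylines(c,[q.reshape(-1,1,2)],False,col,1)
line([[-88,-62.5,25],[70,-62.5,25]],(255,0,0));line([[-88,-13.5,25],[70,-13.5,25]],(255,0,0))
line([[-88,-62.5,20],[-88,-13.5,20]],(0,255,0));line([[70,-62.5,32],[70,-13.5,32]],(0,255,0))
line([[-97.5,58,8],[-97.5,-72,8],[97.5,-72,8],[97.5,58,8],[-97.5,58,8]],(0,255,255))
line([[-88,22,34],[25,22,34],[25,56,43],[-88,56,43],[-88,22,34]],(255,0,255))
line([[-94,0,30],[60,0,30]],(255,255,0))
x=-6;line([[x-30,-61,36],[x-30,-15,36],[x-25,-15,36],[x-25,-61,36]],(255,255,255));line([[x+30,-61,26],[x+30,-15,26]],(255,255,255))
cv2.imwrite("pics/ov.png",cv2.resize(c,(558,600)))
E
```

```text
94.11446701006132 [ 0.46296128 -0.08525592] [[ 1.   0.6]
 [-1.8 -1.3]
 [ 0.9  0.7]]
```

View pics/ov.png

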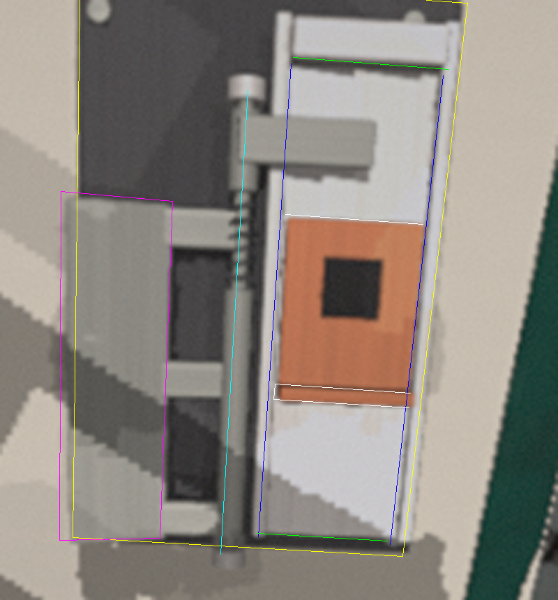

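The overlay matches the fixture to about 2–3 mm: plate, channel walls and end stop line up. The coupon's origin is at fixture x ≈ -7, so its rear face is at -37. I'll place the tool at fixture x -60 with the opening near 62 mm.

```bash
python3 - <<'E'
from h import *
th=np.radians(94.4);t=np.array([.4622,-.0853])
g=f2w([-60,0,240],th,t)[0];print(g)
s=bot.observe();plan([.4727,-.1653,.34],97.51,g,94.4,4)
E
```

```text
[ 0.46680314 -0.14512317  0.24      ]
[0.005, -0.001, 0.025] 0.014
[0.005, -0.001, 0.025] 0.013
[0.005, -0.001, 0.025] 0.014
[0.006, -0.001, 0.025] 0.013
[ 0.4664 -0.1449  0.24  ] 94.41602790629356
```

arm_command(
  dp=[
    [0.005, -0.001, 0.025],
    [0.005, -0.001, 0.025],
    [0.005, -0.001, 0.025],
    [0.006, -0.001, 0.025],
    [0, 0, 0],
  ],
  dr=[
    [0, 0, 0.014],
    [0, 0, 0.013],
    [0, 0, 0.014],
    [0, 0, 0.013],
    [0, 0, 0],
  ],
  grip=[0.46, 0.46, 0.46, 0.46, 0.46],
)

```text
time_s: 4.18
ee_pos: [0.4642, -0.1424, 0.2343]
tcp_rot: [-179.4, -0.3, 94.5]
contact_force: [-1.5, 0.7, -0.4]
gripper_width: 0.0618
gripper_force: 0.0
```

arm_command(
  dp=[
    [0, 0, 0],
    [0, 0, 0],
    [0, 0, 0],
  ],
  dr=[
    [0, 0, 0],
    [0, 0, 0],
    [0, 0, 0],
  ],
  grip=[0.46, 0.46, 0.46],
)

```text
time_s: 4.43
ee_pos: [0.4676, -0.145, 0.2422]
tcp_rot: [179.8, 0.1, 94.4]
contact_force: [0.6, -0.2, 0.3]
gripper_width: 0.0627
gripper_force: 0.0
```

```bash
python3 - <<'E'
from h import *
save("wrist","w3")
s=bot.observe();print(s['time_s'],s['ee_pos'],s['tcp_rot'],s['gripper_width'])
for q,z in dict(clip_nose=.0215,clip_bar=.038,coupon=.02,end_stop=.026).items():
    for r in place_of("wrist",q)[:2]: print(q,round(r["conf"],2),np.round(r["uv"],1),atz("wrist",r["uv"],z).round(4))
E
```

```text
4.4833 [ 0.46752658 -0.14496682  0.2420929 ] [1.79768973e+02 1.24087678e-01 9.44111798e+01] 0.06249210294416202
clip_nose 0.88 [314.2  56.5] [ 0.4969 -0.038   0.0215]
clip_bar 0.94 [193.  183.4] [ 0.428 -0.119  0.038]
coupon 0.8 [307.6 142.5] [ 0.4989 -0.0902  0.02  ]
end_stop 0.77 [316.5   6.6] [ 0.493  -0.0118  0.026 ]
```

View pics/w3.png

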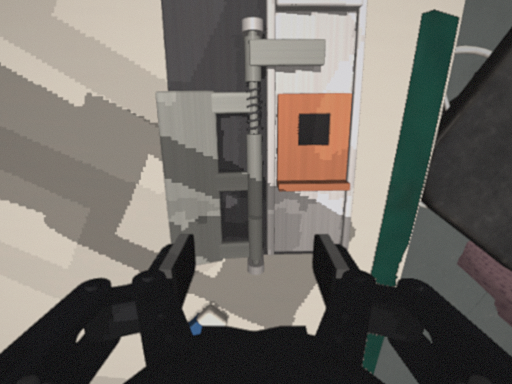

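Aligned: the fingertips straddle the axle over the bar (185,245) and the channel (328,245), behind the coupon's rear edge (313,186). Now a gentle descent to the bar.

arm_command(
  dp=[
    [0, 0, 0.005],
    [0, 0, 0.005],
    [0, 0, 0.005],
    [0, 0, 0.004],
    [0, 0, 0],
  ],
  dr=[
    [0, 0, 0],
    [0, 0, 0],
    [0, 0, 0],
    [0, 0, 0],
    [0, 0, 0],
  ],
  grip=[0.46, 0.46, 0.46, 0.46, 0.46],
)

```text
time_s: 5.1
ee_pos: [0.4661, -0.1442, 0.219]
tcp_rot: [-179.8, -0.1, 94.4]
contact_force: [-0.1, -0.5, 0.3]
gripper_width: 0.0625
gripper_force: 0.0
```

arm_command(
  dp=[
    [0, 0, 0.002],
    [0, 0, 0.002],
    [0, 0, 0.002],
    [0, 0, 0],
    [0, 0, 0],
  ],
  dr=[
    [0, 0, 0],
    [0, 0, 0],
    [0, 0, 0],
    [0, 0, 0],
    [0, 0, 0],
  ],
  grip=[0.46, 0.46, 0.46, 0.46, 0.46],
)

```text
time_s: 5.52
ee_pos: [0.4666, -0.1444, 0.2146]
tcp_rot: [-180.0, -0.0, 94.4]
contact_force: [-0.1, -0.2, -0.6]
gripper_width: 0.0625
gripper_force: 0.0
```

arm_command(
  dp=[
    [0, 0, 0.002],
    [0, 0, 0.002],
    [0, 0, 0],
    [0, 0, 0],
    [0, 0, 0],
  ],
  dr=[
    [0, 0, 0],
    [0, 0, 0],
    [0, 0, 0],
    [0, 0, 0],
    [0, 0, 0],
  ],
  grip=[0.46, 0.46, 0.46, 0.46, 0.46],
)

```text
time_s: 5.93
ee_pos: [0.4666, -0.1444, 0.2107]
tcp_rot: [180.0, -0.0, 94.4]
contact_force: [0.4, 0.2, -0.1]
gripper_width: 0.0623
gripper_force: 0.0
```

arm_command(
  dp=[
    [0, 0, 0.002],
    [0, 0, 0.002],
    [0, 0, 0],
    [0, 0, 0],
    [0, 0, 0],
  ],
  dr=[
    [0, 0, 0],
    [0, 0, 0],
    [0, 0, 0],
    [0, 0, 0],
    [0, 0, 0],
  ],
  grip=[0.46, 0.46, 0.46, 0.46, 0.46],
)

```text
time_s: 6.35
ee_pos: [0.4666, -0.1444, 0.2066]
tcp_rot: [-180.0, -0.0, 94.4]
contact_force: [-0.2, 0.3, 0.5]
gripper_width: 0.0625
gripper_force: 0.0
```

arm_command(
  dp=[
    [0, 0, 0.002],
    [0, 0, 0.002],
    [0, 0, 0],
    [0, 0, 0],
    [0, 0, 0],
  ],
  dr=[
    [0, 0, 0],
    [0, 0, 0],
    [0, 0, 0],
    [0, 0, 0],
    [0, 0, 0],
  ],
  grip=[0.46, 0.46, 0.46, 0.46, 0.46],
)

```text
time_s: 6.77
ee_pos: [0.4666, -0.1445, 0.2029]
tcp_rot: [-180.0, 0.0, 94.4]
contact_force: [-0.7, -0.3, 2.9]
gripper_width: 0.0621
gripper_force: 1.4
```

Contact with the bar at TCP z ≈ 0.2045, so the tip offset is about 165 mm. I'll press on to tip z ≈ 28 mm.

arm_command(
  dp=[
    [0, 0, 0.002],
    [0, 0, 0.002],
    [0, 0, 0.002],
    [0, 0, 0],
    [0, 0, 0],
  ],
  dr=[
    [0, 0, 0],
    [0, 0, 0],
    [0, 0, 0],
    [0, 0, 0],
    [0, 0, 0],
  ],
  grip=[0.46, 0.46, 0.46, 0.46, 0.46],
)

```text
time_s: 7.18
ee_pos: [0.4667, -0.1445, 0.1967]
tcp_rot: [-180.0, 0.0, 94.4]
contact_force: [-2.0, -0.9, 4.3]
gripper_width: 0.0623
gripper_force: 2.1
```

arm_command(
  dp=[
    [0, 0, 0.002],
    [0, 0, 0.002],
    [0, 0, 0],
    [0, 0, 0],
    [0, 0, 0],
  ],
  dr=[
    [0, 0, 0],
    [0, 0, 0],
    [0, 0, 0],
    [0, 0, 0],
    [0, 0, 0],
  ],
  grip=[0.46, 0.46, 0.46, 0.46, 0.46],
)

```text
time_s: 7.6
ee_pos: [0.4668, -0.1445, 0.1929]
tcp_rot: [180.0, 0.0, 94.4]
contact_force: [-2.3, -0.3, 5.1]
gripper_width: 0.0625
gripper_force: 2.7
```

```bash
python3 - <<'E'
from h import *
save("wrist","w4")
s=bot.observe();print(s['time_s'],s['ee_pos'],s['tcp_rot'],s['gripper_width'],s['contact_force'])
for q,z in dict(clip_nose=.0215,clip_bar=.028,coupon=.02,end_stop=.026).items():
    for r in place_of("wrist",q)[:2]: print(q,round(r["conf"],2),np.round(r["uv"],1),atz("wrist",r["uv"],z).round(4))
E
```

```text
7.65 [ 0.46679551 -0.14450641  0.19289289] [1.79966591e+02 1.79141817e-02 9.44120144e+01] 0.062470434294691464 [-2.72859064 -0.58621353  4.5634873 ]
clip_nose 0.88 [346.3  34. ] [ 0.4998 -0.0352  0.0215]
clip_bar 0.66 [183.1 202.4] [ 0.4298 -0.1178  0.028 ]
coupon 0.86 [329.8 156. ] [ 0.5006 -0.0906  0.02  ]
```

View pics/w4.png

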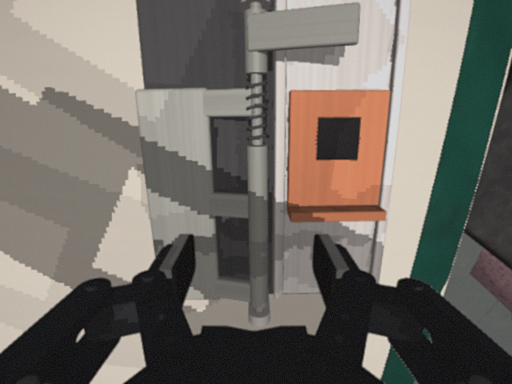

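The picture shows the bar down, the nose up at (346,34), and the coupon rear at (337,213) ahead of the fingertip. A force of 5 N corresponds to about 0.25 rad. Next I'll push along tool x.

arm_command(
  dp=[
    [0.001, 0, 0.001],
    [0.003, 0, 0],
    [0.004, 0, 0],
    [0.004, 0, 0],
    [0.004, 0, 0],
  ],
  dr=[
    [0, 0, 0],
    [0, 0, 0],
    [0, 0, 0],
    [0, 0, 0],
    [0, 0, 0],
  ],
  grip=[0.46, 0.46, 0.46, 0.46, 0.46],
)

```text
time_s: 8.27
ee_pos: [0.4664, -0.1296, 0.1929]
tcp_rot: [179.8, 0.3, 94.4]
contact_force: [-0.2, -4.6, 5.9]
gripper_width: 0.0623
gripper_force: 3.1
```

arm_command(
  dp=[
    [0.004, 0, 0],
    [0.004, 0, 0],
    [0.004, 0, 0],
    [0.002, 0, 0],
    [0, 0, 0],
  ],
  dr=[
    [0, 0, 0],
    [0, 0, 0],
    [0, 0, 0],
    [0, 0, 0],
    [0, 0, 0],
  ],
  grip=[0.46, 0.46, 0.46, 0.46, 0.46],
)

```text
time_s: 8.68
ee_pos: [0.4653, -0.1152, 0.1929]
tcp_rot: [179.8, 0.2, 94.5]
contact_force: [0.7, -3.9, 6.2]
gripper_width: 0.0625
gripper_force: 3.0
```

```bash
python3 - <<'E'
from h import *
save("wrist","w5")
s=bot.observe();print(s['time_s'],s['ee_pos'],s['tcp_rot'],s['gripper_width'],s['contact_force'])
for q,z in dict(clip_nose=.033,clip_bar=.028,coupon=.02,end_stop=.026).items():
    for r in place_of("wrist",q)[:2]: print(q,round(r["conf"],2),np.round(r["uv"],1),atz("wrist",r["uv"],z).round(4))
E
```

```text
8.7333 [ 0.46532159 -0.11527119  0.19287214] [179.77803506   0.2068803   94.44792607] 0.06237490628269481 [ 1.07291472 -4.44003719  5.33487751]
clip_nose 0.87 [338.2 106.7] [ 0.4965 -0.0384  0.033 ]
clip_bar 0.64 [181.9 255.2] [ 0.4285 -0.1182  0.028 ]
clip_bar 0.61 [337.4  45.8] [ 0.4939 -0.0132  0.028 ]
coupon 0.66 [327.6 173.1] [ 0.4999 -0.0706  0.02  ]
end_stop 0.9 [337.4  45.1] [ 0.4944 -0.0125  0.026 ]
```

View pics/w5.png

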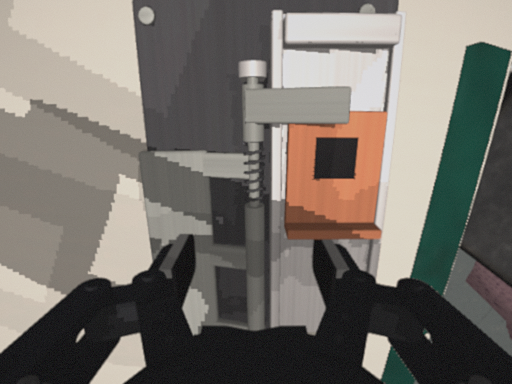

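The coupon has followed (now x ≈ 13, front edge passing under the raised nose at (345,110)) and the force is steady. I'll continue until it meets the end stop.

arm_command(
  dp=[
    [0.002, 0, 0],
    [0.004, 0, 0],
    [0.004, 0, 0],
    [0.004, 0, 0],
    [0.004, 0, 0],
  ],
  dr=[
    [0, 0, 0],
    [0, 0, 0],
    [0, 0, 0],
    [0, 0, 0],
    [0, 0, 0],
  ],
  grip=[0.46, 0.46, 0.46, 0.46, 0.46],
)

```text
time_s: 9.35
ee_pos: [0.464, -0.0976, 0.1929]
tcp_rot: [179.8, 0.3, 94.4]
contact_force: [-0.5, -4.6, 5.5]
gripper_width: 0.0623
gripper_force: 3.2
```

arm_command(
  dp=[
    [0.003, 0, 0],
    [0.002, 0, 0],
    [0, 0, 0],
    [0, 0, 0],
  ],
  dr=[
    [0, 0, 0],
    [0, 0, 0],
    [0, 0, 0],
    [0, 0, 0],
  ],
  grip=[0.46, 0.46, 0.46, 0.46],
)

```text
time_s: 9.68
ee_pos: [0.4636, -0.0924, 0.1929]
tcp_rot: [179.8, 0.2, 94.4]
contact_force: [0.5, -3.6, 6.2]
gripper_width: 0.0626
gripper_force: 3.0
```

arm_command(
  dp=[
    [0.001, 0, 0],
    [0.001, 0, 0],
    [0, 0, 0],
  ],
  dr=[
    [0, 0, 0],
    [0, 0, 0],
    [0, 0, 0],
  ],
  grip=[0.46, 0.46, 0.46],
)

```text
time_s: 9.93
ee_pos: [0.4634, -0.0906, 0.1929]
tcp_rot: [179.8, 0.2, 94.4]
contact_force: [0.3, -4.5, 6.7]
gripper_width: 0.0622
gripper_force: 3.1
```

arm_command(
  dp=[
    [0.001, 0, 0],
    [0.001, 0, 0],
    [0, 0, 0],
  ],
  dr=[
    [0, 0, 0],
    [0, 0, 0],
    [0, 0, 0],
  ],
  grip=[0.46, 0.46, 0.46],
)

```text
time_s: 10.18
ee_pos: [0.4633, -0.0886, 0.1929]
tcp_rot: [179.8, 0.2, 94.4]
contact_force: [0.3, -4.7, 6.2]
gripper_width: 0.0622
gripper_force: 3.1
```

arm_command(
  dp=[
    [0.001, 0, 0],
    [0.001, 0, 0],
    [0, 0, 0],
  ],
  dr=[
    [0, 0, 0],
    [0, 0, 0],
    [0, 0, 0],
  ],
  grip=[0.46, 0.46, 0.46],
)

```text
time_s: 10.43
ee_pos: [0.4632, -0.0874, 0.1931]
tcp_rot: [179.8, 0.4, 94.4]
contact_force: [-0.3, -8.7, 6.4]
gripper_width: 0.0624
gripper_force: 5.2
```

arm_command(
  dp=[
    [0.001, 0, 0],
    [0, 0, 0],
    [0, 0, 0],
  ],
  dr=[
    [0, 0, 0],
    [0, 0, 0],
    [0, 0, 0],
  ],
  grip=[0.46, 0.46, 0.46],
)

```text
time_s: 10.68
ee_pos: [0.4633, -0.087, 0.1933]
tcp_rot: [179.7, 0.5, 94.4]
contact_force: [0.4, -9.7, 6.4]
gripper_width: 0.0624
gripper_force: 6.5
```

```bash
python3 - <<'E'
from h import *
im=save("wrist","w6")
s=bot.observe();print(s['time_s'],s['ee_pos'],s['tcp_rot'],s['gripper_width'],s['contact_force'])
for q,z in dict(clip_nose=.033,clip_bar=.028,coupon=.02,end_stop=.026).items():
    for r in place_of("wrist",q)[:2]: print(q,round(r["conf"],2),np.round(r["uv"],1),atz("wrist",r["uv"],z).round(4))
E
```

```text
10.7333 [ 0.46324842 -0.08698942  0.19331915] [179.74328211   0.46423962  94.37274807] 0.06236863501650905 [ 0.08135702 -9.22935732  6.19330822]
clip_nose 0.62 [336.  168.4] [ 0.498 -0.038  0.033]
clip_bar 0.56 [186.1 298. ] [ 0.4287 -0.1174  0.028 ]
coupon 0.63 [325.  173.6] [ 0.4969 -0.0436  0.02  ]
coupon 0.36 [254.6 227.7] [ 0.4635 -0.0759  0.02  ]
end_stop 0.75 [335.3 111.5] [ 0.4958 -0.013   0.026 ]
```

View pics/w6.png

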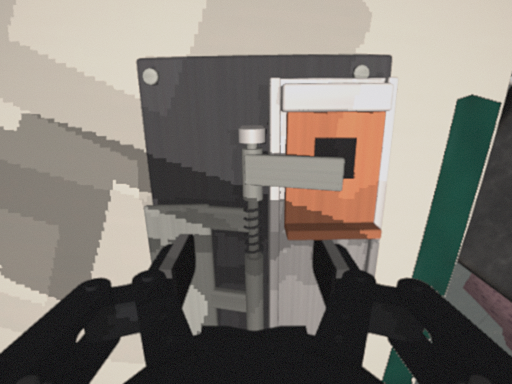

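The coupon's front edge touches the end stop at (335,110) and the push force jumped from 4.5 to 9.5 N, so it is home with the bar still down. Next I back off the coupon first, then raise.

arm_command(
  dp=[
    [-0.002, 0, 0],
    [-0.003, 0, 0],
    [-0.003, 0, 0],
    [0, 0, 0],
    [0, 0, 0],
  ],
  dr=[
    [0, 0, 0],
    [0, 0, 0],
    [0, 0, 0],
    [0, 0, 0],
    [0, 0, 0],
  ],
  grip=[0.46, 0.46, 0.46, 0.46, 0.46],
)

```text
time_s: 11.35
ee_pos: [0.4635, -0.0916, 0.1927]
tcp_rot: [179.8, -0.2, 94.4]
contact_force: [-0.0, 4.7, 8.6]
gripper_width: 0.0628
gripper_force: 4.4
```

arm_command(
  dp=[
    [0, 0, -0.002],
    [0, 0, -0.003],
    [0, 0, -0.003],
    [0, 0, -0.003],
    [0, 0, -0.003],
  ],
  dr=[
    [0, 0, 0],
    [0, 0, 0],
    [0, 0, 0],
    [0, 0, 0],
    [0, 0, 0],
  ],
  grip=[0.46, 0.46, 0.46, 0.46, 0.46],
)

```text
time_s: 11.77
ee_pos: [0.4623, -0.0926, 0.2051]
tcp_rot: [-179.9, 0.0, 94.4]
contact_force: [0.2, -0.1, 0.4]
gripper_width: 0.0626
gripper_force: 0.0
```

arm_command(
  dp=[
    [0, 0, -0.006],
    [0, 0, -0.01],
    [0, 0, -0.015],
    [0, 0, -0.015],
    [0, 0, -0.015],
  ],
  dr=[
    [0, 0, 0],
    [0, 0, 0],
    [0, 0, 0],
    [0, 0, 0],
    [0, 0, 0],
  ],
  grip=[0.46, 0.46, 0.46, 0.46, 0.46],
)

```text
time_s: 12.18
ee_pos: [0.4625, -0.0928, 0.2677]
tcp_rot: [-180.0, 0.0, 94.4]
contact_force: [1.1, 0.1, -1.0]
gripper_width: 0.0623
gripper_force: 0.0
```

arm_command(
  dp=[
    [-0.01, 0, -0.01],
    [-0.01, 0, -0.01],
    [0, 0, 0],
    [0, 0, 0],
    [0, 0, 0],
  ],
  dr=[
    [0, 0, 0],
    [0, 0, 0],
    [0, 0, 0],
    [0, 0, 0],
    [0, 0, 0],
  ],
  grip=[0.46, 0.46, 0.46, 0.46, 0.46],
)

```text
time_s: 12.6
ee_pos: [0.4639, -0.1128, 0.2858]
tcp_rot: [-179.9, -0.1, 94.4]
contact_force: [-0.2, 0.5, 0.1]
gripper_width: 0.0623
gripper_force: 0.0
```

```bash
python3 - <<'E'
from h import *
im=save("wrist","w7")
s=bot.observe();print(s['time_s'],s['ee_pos'],s['contact_force'],s['qvel'])
for q,z in dict(clip_nose=.026,clip_bar=.033,coupon=.02,end_stop=.026).items():
    for r in place_of("wrist",q)[:2]: print(q,round(r["conf"],2),np.round(r["uv"],1),atz("wrist",r["uv"],z).round(4))
E
```

```text
12.65 [ 0.46379447 -0.11257697  0.28553473] [ 0.05483859 -0.96024905 -0.12665029] [ 0.39737019  0.10825733  0.34584675  0.06760676 -0.13792033  0.12583925]
clip_nose 0.56 [303.9 112.7] [ 0.4962 -0.0387  0.026 ]
clip_bar 0.69 [208.2 206.8] [ 0.4264 -0.1184  0.033 ]
clip_bar 0.54 [302.7 166.4] [ 0.4992 -0.0792  0.033 ]
coupon 0.97 [304.8 116.1] [ 0.4985 -0.0412  0.02  ]
end_stop 0.67 [306.   74.5] [ 0.4949 -0.0109  0.026 ]
```

View pics/w7.png

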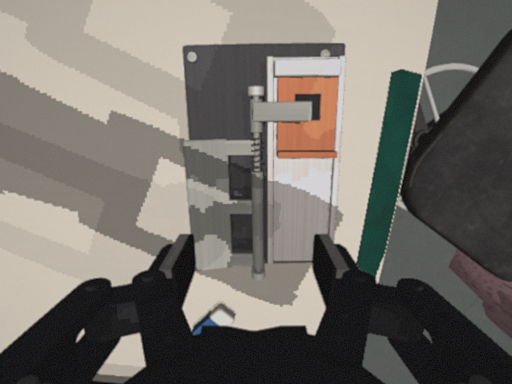

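The coupon sits against the end stop (its top edge meets the stop at (306,76)). The nose rests on it at (303,112), and the fingers are clear.

```bash
python3 -c "
from h import *
print(ticket.close_job())"
```

```text
the job is handed in; nothing more can be done
None
```

I handed the job in at about 12.7 s: the last picture shows the coupon against the end stop with the released clip's nose resting on it and the fingers clear; the hand-in returned no verdict.

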